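Fit the trolley wheel's circlip: cover down, ring spread and held at the groove

TASK

Get this trolley wheel ready to be locked on its axle stub: first press the dust cover, which stands up on one side, down until it lies flat on the hub. Then take the circlip pliers by both handles, squeeze them until the circlip on their tips is fully spread, carry it over the end of the axle stub and slide it down, level, to the groove just above the cover. Finish there, still squeezing: the ring is held spread around the shaft at the height of the groove, not leaning on the wheel, and the other tools on the bench have stayed where they were.

Things in the scene. Friction and masses are not known exactly. Their poses are not given: they have to be found in the camera images.
- wheel_unit: Trolley wheel lying flat on a fixed 170 x 170 x 15 mm plywood board, on an upright steel axle stub; it does not move. Origin at bench height on the stub's axis, z up, x towards the side on which the dust cover stands up. Tyre 160 mm across, its top 69 mm above the bench; grey hub 91 mm across, top face 76 mm above the bench.
- axle_groove (a point): Middle of the groove in the stub, on its axis, 84 mm above the bench: 4 mm above the top of the cover when that lies flat. Groove 6 mm wide, 24 mm in diameter; the stub is 28 mm in diameter.
- axle_end (a point): Centre of the free upper end of the stub, 100 mm above the bench, 16 mm above the groove's middle. The last 6 mm taper from 28 to 18 mm in diameter.
- dust_cover (a joint): Tilt of the dust cover in rad, 0 = flat on the hub. The cover is a flat aluminium ring around the stub, 88 mm outside, 36 mm hole, 4 mm thick. Its edge at the -x side of wheel_unit is tucked under a lip of the hub; it is stiff, stays where it is left and needs about 6 N down on the raised side.
- cover_high_side (a point): Point on the upper face of the dust cover on its raised side, 34 mm from the stub's axis (77 mm from the tucked-in edge, 10 mm in from the outer edge); its z axis is the cover's normal. 80 mm above the bench when the cover lies flat.
- pliers: Steel circlip pliers with bent tips, lying flat on the bench, about 0.22 kg, black handles. Origin on the pivot at the level of the underside (bench height while they lie), x from the handles to the ring, z up. Overall 130 mm behind the pivot to 95 mm ahead of it. Jaws 7 to 13 mm above the underside. Squeezing the handles spreads the tips.
- pliers_grip (a point): Midway between the two handles, 65 mm behind the pivot, 8.5 mm above the underside: the place to squeeze, along y of pliers. Handles 17 mm high from the underside up, 35 to 130 mm behind the pivot. Over both: 58 mm here at rest (splayed 0.17 rad each), 36 mm and parallel when fully squeezed, which takes about 8 N a side.
- jaw_left (a joint): Turn of the left handle and jaw in rad: 0 at rest, 0.17 at its stop (ring fully spread); a firm grip strains the stop to about 0.19. Sprung: goes back when let go.
- jaw_right (a joint): The same for the right handle and jaw; both turn alike.
- circlip_center (a point): Centre of the opening of the fully spread circlip at mid thickness, 1.9 mm above the pliers' underside, 73.5 mm ahead of the pivot and 138.5 mm ahead of pliers_grip along x of pliers: the point to bring onto the stub's axis. Dark steel open ring, 3 mm thick, 27 mm inside, 35 mm outside at rest, on the pliers' tips by its lug eyes (it cannot come off), gap towards the pliers. Spread it clears a round of 32 mm.
Things that resemble listed ones, but are neither listed nor needed, are in the scene too. What is shaped like the wheel_unit but orange is not meant.

How it is judged (in metres and radians):
On the way, in this order (a step that is already met when the one before it is completed fails the run):
1. the dust cover has been pressed flat onto the hub (value of joint dust_cover below 0.025 rad), for 0.2 s.
2. the circlip, spread by the squeezed pliers, is over the end of the axle stub (value of joint each of jaw_left, jaw_right above 0.14 rad and z of circlip_center in the frame of axle_groove above 0.014 m and horizontal distance between circlip_center and axle_groove below 0.02 m), for 0.1 s.
At the end, for the whole second after the job is handed in: Cover flat (under 0.025 rad); fingers squeeze the pliers (over 5 N), each handle over 0.14 of 0.17 rad; ring centre within 5 mm of the stub's axis and 3 mm of the groove's middle in height, level within 8 degrees; pliers and ring bear on wheel, cover and stub with less than 10 N (value of joint dust_cover below 0.025 rad and value of joint each of jaw_left, jaw_right above 0.14 rad and z of circlip_center in the frame of axle_groove between -0.003 and 0.003 m and horizontal distance between circlip_center and axle_groove below 0.005 m and angle between circlip_center's own z axis and vertical below 0.14 rad and contact force between the fingers and pliers above 5 N and contact force between pliers and wheel_unit below 10 N); the arm keeps its last pose, push and grip.
It fails at once if another tool on the bench is pushed more than 30 mm away (distance of any of mallet, chisel_wide, chisel_narrow, bench_dog, grease_tin, wheel_bush, carved_panel from where it was at the start of the episode above 0.03 m).
It also fails if it takes over 51 s, if anything falls off the work surface, if the arm or the gripper's body presses on something with over 40 N, if the wrist force passes 120 N, or if a joint passes its speed limit or range.

ROBOT

A 6-joint arm with a two-finger parallel gripper is mounted at the origin on the work surface. World frame = base frame: x ahead of the robot, y to its left, z up, the work surface at z = 0. Lengths are in m, angles in degrees, forces in N, time in s.
With the tool pointing down it reaches from about 0.4 to 0.825 m from the base axis. Payload 7 kg.
Tool frame: the origin (TCP) lies midway between the tips of the shut fingers; the grasp point (between the pads) lies 19 mm behind it (ctrl.grasp_offset is the distance from the TCP to the grasp point, in m); z points along the fingers, x is the direction in which the jaws open and shut, and the axes are right-handed (so a half turn about z gives the same grasp; the last joint's range is limited). The gripper opens to 88 mm and grips with 3 to 60 N. Pads are 19 mm wide; open, the fingers measure 130 mm over their backs; the gripper's body (78 mm by 193 mm) begins 47 mm behind the grasp point.
Start: joints at [-60.212, 20.546, 0.682, 0, -70.136, -16.507], TCP at [0.155, -0.657, 0.227] pointing down, gripper open.
Joint ranges: [-176.03, 176.03], [-82.01, 121.73], [-58.28, 71.71], [-173.87, 95.51], [-174.79, -0.11], [-173.66, 173.66]. Speed limits (degrees/s): [136.94, 136.94, 172.46, 180, 180, 180].

INTERFACE

Orientations are given as [roll, pitch, yaw] about the fixed x, y, z axes, in that order (R = Rz(yaw) Ry(pitch) Rx(roll)).
In Python, from plant import sensors, snapshot, order, ctrl gives the robot as it stands.
- The arm moves only by the tool send_rows, never from a script. Its argument "commands" is a list of rows, each a list of 3 entries, a list of its own where there are three numbers: the closure, from 0 (fully open) to 1 (shut), then the shift along the world's x, y, z in units of 0.25 m (1.0 is 0.25 m), then the turn, a rotation vector about the world's x, y, z in units of 360 degrees (1.0 is 360 degrees). In form: [[hand, [x, y, z], [ax, ay, az]], ...]. A call has 1 to 12 rows; each row shifts and turns the pose as measured when the row begins; what a row does not reach is not made up. A row lasts 1/10 s, in which the tool goes at most 50 mm and 8.59 degrees, less where a joint would pass 70% of its speed; a pose out of reach is approached as far as the arm can. A call with a number of a shift or a turn outside -1 to 1 is refused whole. A call with a gripper value outside its range is refused whole. The fingers move at their own pace and stop on an object; the grip force is fixed at half the most. Time passes only in rows, so rows that do not move let the fingers close. It gives the time, the measured TCP pose, the force and the opening at its end, in the units of the state.
- sensors.get_obs(): the state, without advancing time (a new reading comes with each control period).
- snapshot(name): name is "side" or "top"; returns a dict with "color" (400x640x3 uint8, blue, green, red), "z_map" (400x640 float32, m along the optical axis (not along the pixel's ray), 0 where there is no reading), "mtx" (3x3 intrinsics, pixels), "xyz" and "attitude" of the camera in the world. Camera axes: x right, y down, z forward; pixel columns grow to the right and rows downward; lengths in m; the calibration is good to about 2 mm. A picture is of the moment at which its call begins.
- order.close_job(): hands the job in, once; it reports no verdict.
The state is a dict: "clock": time; "joint_pos": joint angles; "qvel": joint speeds; "tau": joint torques, N m; "tool_pos": TCP position; "orientation": TCP orientation; "force": force on the tool from outside, world axes, zero at the start; "moment": the same for the moment, N m; "opening": finger opening in m.
Only numpy, scipy, OpenCV 4.12 (cv2) and the standard library are available. Lean on these libraries where they do the work, as an engineer would, in place of code of your own. Each camera call takes 0.05 s, during which the arm holds its last target.

## Working session

There is one attempt and no reset: what is moved stays moved. The work goes in short steps, Python scripts to look and compute and a tool call to move; the robot and the scene stay as the last step left them, time stands still between calls to the robot, and variables do not carry over. Pictures are saved under pics/ and viewed, and the job is handed in when it is done.

Besides the shell and the picture viewer there is one more tool, called after "Emit:" by a JSON object that holds its "method" and its "body", one argument or row to a line. send_rows: Moves the arm, as the interface text tells. Its arguments: {"type":"object","properties":{"commands":{"type":"array","items":{"type":"array"}}},"required":["commands"]}

```bash
mkdir -p pics; cat > h.py <<'E'
import numpy as np,cv2
from plant import sensors,snapshot,order,ctrl
from scipy.spatial.transform import Rotation as R
E
python3 - <<'E'
from h import *
o=sensors.get_obs();print(o)
for n in("side","top"):
    s=snapshot(n);cv2.imwrite(f"pics/{n}0.png",s["color"]);np.savez(f"{n}0.npz",**{k:np.array(v) for k,v in s.items()})
    print(n,s["mtx"],s["xyz"],s["attitude"])
print(ctrl.grasp_offset)
E
```

```text
{'clock': 0.0, 'joint_pos': array([-6.02143050e+01,  2.05909181e+01,  6.33599284e-01, -2.03083020e-02,
       -7.01355196e+01, -1.65083359e+01]), 'qvel': array([ 0.0232312 , -0.10307515, -0.05470045,  0.06182913, -0.06364379,
       -0.03022816]), 'tau': array([-1.07249463e-03, -5.82711911e+01,  2.93049181e+01,  6.99705362e+00,
        6.82194936e-03, -1.50198166e-04]), 'tool_pos': array([ 0.15490232, -0.65648168,  0.22562661]), 'orientation': array([-1.79991921e+02, -9.44366771e-02,  1.03270436e+02]), 'force': array([-0.82190957, -0.25462142, -0.4685119 ]), 'moment': array([ 0.00796737, -0.01220167,  0.03292472]), 'opening': 0.08777751005500133}
side [[473.83370431   0.         315.86846485]
 [  0.         473.83370431 192.07835101]
 [  0.           0.           1.        ]] [0.01028284 0.53426062 0.83395792] [-138.00474461   -0.71342379 -140.90616522]
top [[363.0866005    0.         325.96155364]
 [  0.         363.0866005  203.02226114]
 [  0.           0.           1.        ]] [0.35460059 0.01685851 0.7719444 ] [-174.83191645    1.00224423  -88.4301417 ]
0.0188
```

View pics/side0.png

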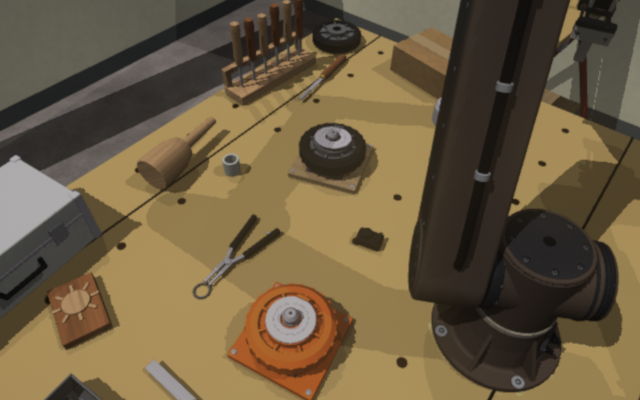

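View pics/top0.png

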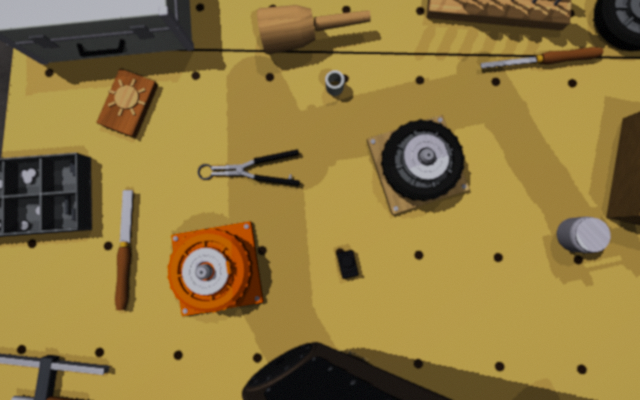

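The wheel candidates are the black wheel on the plywood board (top 425,160; side 333,150), the orange wheel (top 205,270), which is excluded, and a bare tyre with no board (top 625,20). The pliers are at top (250,170); the chisels at (125,250) and (540,60) only look similar. I choose the black wheel on the board and will check it in close crops.

```bash
cat >> h.py <<'E'
def load(n,i=0):
    d=np.load(f"{n}{i}.npz");return {k:d[k] for k in d}
def shot(n,i):
    s=snapshot(n);cv2.imwrite(f"pics/{n}{i}.png",s["color"]);np.savez(f"{n}{i}.npz",**{k:np.array(v) for k,v in s.items()});return s
def Rc(s): return R.from_euler("xyz",s["attitude"],degrees=True).as_matrix()
def cloud(s):
    z=s["z_map"];v,u=np.mgrid[:z.shape[0],:z.shape[1]];K=s["mtx"]
    p=np.stack([(u-K[0,2])/K[0,0]*z,(v-K[1,2])/K[1,1]*z,z],-1)
    P=p@Rc(s).T+s["xyz"];P[z<=0]=np.nan;return P
def ray(s,uv,h):
    K=s["mtx"];uv=np.atleast_2d(uv).astype(float)
    d=np.c_[(uv[:,0]-K[0,2])/K[0,0],(uv[:,1]-K[1,2])/K[1,1],np.ones(len(uv))]@Rc(s).T
    return s["xyz"]+d*((h-s["xyz"][2])/d[:,2])[:,None]
def proj(s,P):
    q=(np.atleast_2d(P)-s["xyz"])@Rc(s);K=s["mtx"]
    return np.c_[q[:,0]/q[:,2]*K[0,0]+K[0,2],q[:,1]/q[:,2]*K[1,1]+K[1,2]]
def crop(s,u0,u1,v0,v1,k,name):
    cv2.imwrite("pics/"+name,cv2.resize(s["color"][v0:v1,u0:u1],None,fx=k,fy=k,interpolation=cv2.INTER_CUBIC))
E
python3 - <<'E'
from h import *
t=load("top");s=load("side")
crop(t,360,480,100,220,5,"c_wt.png");crop(s,280,385,110,195,7,"c_ws.png")
crop(t,190,310,140,200,6,"c_pt.png");crop(s,185,290,205,305,6,"c_ps.png")
P=cloud(t);Q=cloud(s)
for n,C,pts in(("top",P,[(300,100),(450,330),(428,155),(425,180),(410,160),(205,171),(235,170),(290,155)]),("side",Q,[(400,170),(333,135),(330,145),(240,240)])):
    for u,v in pts: print(n,u,v,C[v,u].round(4))
E
```

```text
top 300 100 [6.494e-01 9.540e-02 1.000e-04]
top 450 330 [ 0.1681 -0.2305 -0.0012]
top 428 155 [ 0.5105 -0.1586  0.0986]
top 425 180 [ 0.4667 -0.1589  0.0755]
top 410 160 [ 0.5025 -0.1272  0.0881]
top 205 171 [0.4865 0.2952 0.0023]
top 235 170 [ 0.4908  0.2312 -0.0009]
top 290 155 [0.5228 0.111  0.0161]
side 400 170 [ 3.616e-01 -2.455e-01  1.000e-04]
side 333 135 [ 0.5022 -0.1492  0.1002]
side 330 145 [ 0.4946 -0.1288  0.0874]
side 240 240 [0.5094 0.1618 0.0076]
```

View pics/c_wt.png

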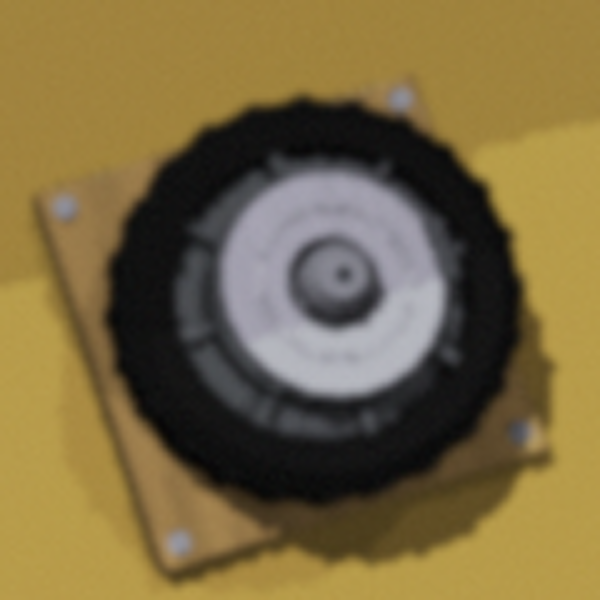

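View pics/c_ws.png

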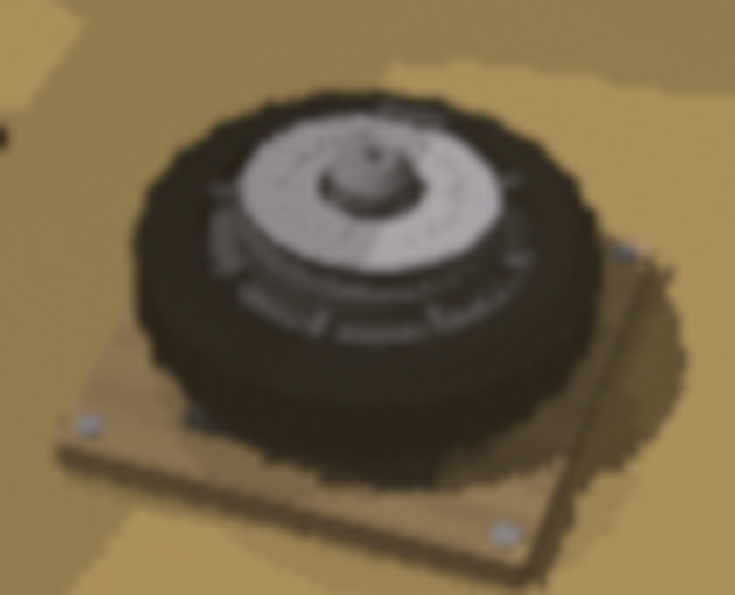

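View pics/c_pt.png

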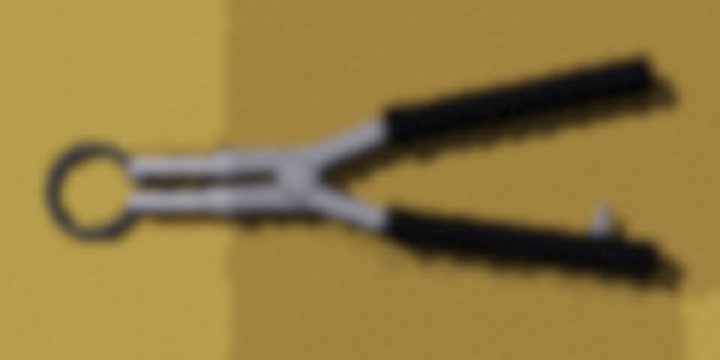

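View pics/c_ps.png

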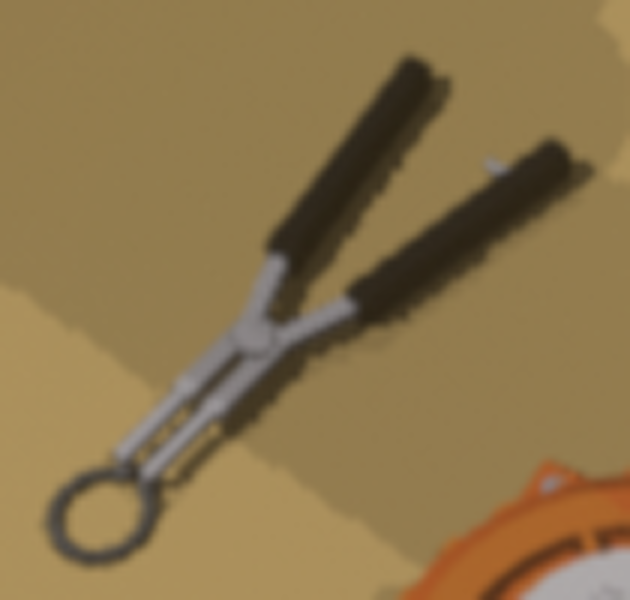

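The crops confirm it: black wheel on plywood, grey cover and stub at top (428,156), and pliers with the ring at top (205,171) and handles to the right. Next I measure.

```bash
python3 - <<'E'
from h import *
t=load("top");s=load("side")
for n,im,roi in(("top",t,(385,470,115,205)),("side",s,(295,370,120,185))):
    C=cloud(im);u0,u1,v0,v1=roi
    sub=C[v0:v1,u0:u1].reshape(-1,3);hsv=cv2.cvtColor(im["color"],cv2.COLOR_BGR2HSV)[v0:v1,u0:u1].reshape(-1,3)
    m=sub[:,2]>0.0955
    st=sub[m];print(n,"stubtop n",m.sum(),st.mean(0).round(4),np.ptp(st,axis=0).round(4))
    # stub end by ray: mask of top
    br=(hsv[:,2]>140)&(hsv[:,1]<60)&(sub[:,2]>0.077)&(sub[:,2]<0.12)
    c=sub[br]
    for _ in range(4):
        A=np.c_[c[:,:2],np.ones(len(c))];k=np.linalg.lstsq(A,c[:,2],rcond=None)[0];r=c[:,2]-A@k;c=c[abs(r)<.003]
    print("cover n",len(c),"tilt deg",np.degrees(np.arctan(np.hypot(*k[:2]))).round(2),"raised dir deg",np.degrees(np.arctan2(k[1],k[0])).round(1),"mean",c.mean(0).round(4),"rms",r.std().round(4),c[:,2].min(),c[:,2].max())
    # outline of cover: fit ellipse on bright mask
    mk=np.zeros(im["color"].shape[:2],np.uint8);mk[v0:v1,u0:u1]=br.reshape(v1-v0,u1-u0)*255
    mk=cv2.morphologyEx(mk,cv2.MORPH_CLOSE,np.ones((3,3)))
    cs,_=cv2.findContours(mk,cv2.RETR_EXTERNAL,cv2.CHAIN_APPROX_NONE);cc=max(cs,key=cv2.contourArea)
    e=cv2.fitEllipse(cc);print("ellipse",e)
    # tyre top annulus: dark points
    dk=(hsv[:,2]<70)&(abs(sub[:,2]-.069)<.004);d=sub[dk][:,:2]
    print("tyre bbox",d.min(0),d.max(0),d.mean(0))
    # board rect
E
```

```text
top stubtop n 145 [ 0.5095 -0.1569  0.0989] [0.0252 0.0262 0.0069]
cover n 1171 tilt deg 6.62 raised dir deg 109.6 mean [ 0.5107 -0.1581  0.085 ] rms 0.0011 0.07818709139597846 0.09207316329931214
ellipse ((425.963623046875, 156.49227905273438), (41.064231872558594, 44.333309173583984), 140.95208740234375)
tyre bbox [ 0.43458911 -0.23362947] [ 0.58648453 -0.08265118] [ 0.50801008 -0.15636922]
side stubtop n 56 [ 0.5079 -0.1542  0.099 ] [0.0244 0.0231 0.0076]
cover n 346 tilt deg 6.95 raised dir deg 108.5 mean [ 0.5031 -0.1553  0.0851] rms 0.0012 0.07827605482832911 0.0922952984093055
ellipse ((333.0903015136719, 137.06265258789062), (18.19451904296875, 32.618309020996094), 94.87930297851562)
tyre bbox [ 0.43284195 -0.23112214] [ 0.58263368 -0.07749827] [ 0.49954422 -0.14296339]
```

```bash
python3 - <<'E'
from h import *
t=load("top");s=load("side")
for n,im,roi in(("top",t,(190,310,140,200)),("side",s,(185,290,205,305))):
    u0,u1,v0,v1=roi;c=im["color"][v0:v1,u0:u1];hsv=cv2.cvtColor(c,cv2.COLOR_BGR2HSV)
    bl=(hsv[...,2]<55).astype(np.uint8)*255
    nn,lab,st,ce=cv2.connectedComponentsWithStats(bl)
    ends=[]
    for i in range(1,nn):
        if st[i,4]<60: continue
        ys,xs=np.nonzero(lab==i)
        P=ray(im,np.c_[xs+u0,ys+v0],.012)
        ctr=P.mean(0)[:2];U,S,V=np.linalg.svd(P[:,:2]-ctr,full_matrices=False);a=(P[:,:2]-ctr)@V[0];b=(P[:,:2]-ctr)@V[1]
        print(n,"handle",st[i],ctr.round(4),"dir",np.degrees(np.arctan2(V[0,1],V[0,0])).round(1),"len",np.ptp(a).round(4),"w",np.ptp(b).round(4))
    gr=(hsv[...,1]<45).astype(np.uint8)*255; 
    # ring: low saturation or dark near ring
    C=cloud(im)
    if n=="top": g=c[:, :35]
    cv2.imwrite(f"pics/m_{n}.png",cv2.resize(np.hstack([bl,(hsv[...,1]<100).astype(np.uint8)*255]),None,fx=3,fy=3,interpolation=0))
E
```

```text
top handle [ 54  10  56  20 349] [0.5161 0.1443] dir -74.9 len 0.1212 w 0.0187
top handle [ 64  35  47  12 261] [0.4678 0.1368] dir -96.3 len 0.0987 w 0.0145
side handle [ 46  11  26  35 236] [0.5154 0.1444] dir 104.2 len 0.0997 w 0.0157
side handle [ 59  25  36  29 270] [0.465  0.1418] dir 84.4 len 0.0974 w 0.0158
```

View pics/m_top.png

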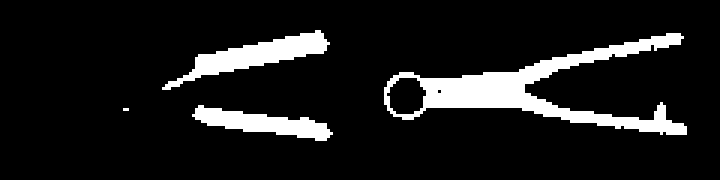

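View pics/m_side.png

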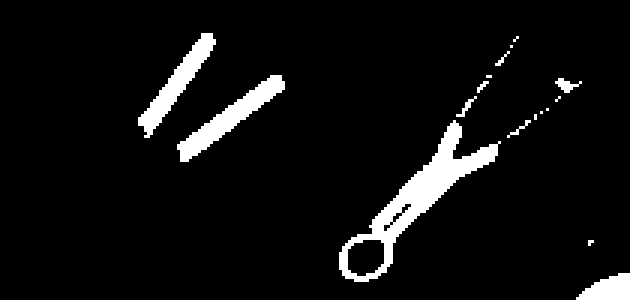

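```bash
python3 - <<'E'
from h import *
t=load("top");s=load("side")
for n,im,roi in(("top",t,(190,310,140,200)),("side",s,(185,290,205,305))):
    u0,u1,v0,v1=roi;c=im["color"][v0:v1,u0:u1];hsv=cv2.cvtColor(c,cv2.COLOR_BGR2HSV)
    m=(hsv[...,1]<100).astype(np.uint8)*255
    cs,h=cv2.findContours(m,cv2.RETR_CCOMP,cv2.CHAIN_APPROX_NONE)
    for i,k in enumerate(cs):
        if h[0][i][3]>=0 and cv2.contourArea(k)>40:
            P=ray(im,k[:,0,:]+[u0,v0],.0019)[:,:2]
            A=np.c_[2*P,np.ones(len(P))];q=np.linalg.lstsq(A,(P**2).sum(1),rcond=None)[0]
            print(n,"ring",q[:2].round(4),"r",np.sqrt(q[2]+q[:2]@q[:2]).round(4))
    b=(hsv[...,2]<55).astype(np.uint8)*255
    nn,lab,st,ce=cv2.connectedComponentsWithStats(b)
    H=[]
    for i in range(1,nn):
        if st[i,4]>60:
            ys,xs=np.nonzero(lab==i);k=xs>=64 if n=="top" else xs>=0
            r=cv2.minAreaRect(np.c_[xs[k]+u0,ys[k]+v0].astype(np.float32));P=ray(im,[r[0]],.0085)
            H.append(P[0,:2]);print(n,"rect centre",P[0,:2].round(4))
    print("mid",np.mean(H,0).round(4))
# bench bias check and stub by rays onto 0.100
for n,im,roi in(("top",t,(385,470,115,205)),("side",s,(295,370,120,185))):
    C=cloud(im);m=(C[...,2]>.0965)&(abs(C[...,0]-.509)<.02)&(abs(C[...,1]+.157)<.02)
    ys,xs=np.nonzero(m);P=ray(im,np.c_[xs,ys],.099)[:,:2];print(n,"stub",P.mean(0),(P.max(0)+P.min(0))/2,np.ptp(P,axis=0))
# orange/other bounding
for u,v in [(205,270),(347,263),(335,80),(583,235),(540,60)]: print(u,v,cloud(t)[v,u].round(3))
E
```

```text
top ring [0.4853 0.2951] r 0.0144
top rect centre [0.5181 0.1417]
top rect centre [0.4688 0.1375]
mid [0.4935 0.1396]
side ring [0.484  0.2948] r 0.014
side rect centre [0.5173 0.1434]
side rect centre [0.4669 0.1403]
mid [0.4921 0.1418]
top stub [ 0.50957352 -0.15710547] [ 0.5094824  -0.15659166] [0.02476233 0.02238457]
side stub [ 0.50884252 -0.15450506] [ 0.50904611 -0.15443543] [0.01993712 0.02318672]
205 270 [0.286 0.25  0.098]
347 263 [ 0.301 -0.014  0.034]
335 80 [0.693 0.02  0.008]
583 235 [ 0.37  -0.467  0.059]
540 60 [ 0.74  -0.416  0.021]
```

Emit:
{"method": "send_rows", "body": {
  "commands": [
    [1,[0.1,0.16,0],[0,0,0.02]],
    [1,[0.1,0.16,0],[0,0,0.022]],
    [1,[0.1,0.16,0],[0,0,0.022]],
    [1,[0.1,0.16,0],[0,0,0.022]],
    [1,[0.1,0.16,0],[0,0,0.022]],
    [1,[0.1,0.16,0],[0,0,0.022]],
    [1,[0.1,0.16,0],[0,0,0.022]],
    [1,[0.1,0.16,0],[0,0,0.022]],
    [1,[0.1,0.16,0],[0,0,0.022]],
    [1,[0.1,0.16,0],[0,0,0.022]],
    [1,[0.1,0.16,0],[0,0,0.022]],
    [1,[0.1,0.16,0],[0,0,0.022]]
  ]
}}

```text
clock: 1.3
tool_pos: [0.4568, -0.1595, 0.2201]
orientation: [-180.0, -0.5, -159.2]
force: [1.6, -1.0, -0.3]
opening: 0.0013
```

Emit:
{"method": "send_rows", "body": {
  "commands": [
    [1,[0.1,0.08,0],[0,0,-0.005]],
    [1,[0.07,0.06,-0.05],[0,0,0]],
    [1,[0,0,-0.1],[0,0,0]],
    [1,[0,0,-0.1],[0,0,0]],
    [1,[0,0,-0.1],[0,0,0]],
    [1,[0,0,0],[0,0,0]]
  ]
}}

```text
clock: 1.9
tool_pos: [0.5034, -0.1159, 0.1296]
orientation: [-180.0, -0.4, -160.2]
force: [-1.0, -0.7, 0.0]
opening: 0.0007
```

```bash
python3 - <<'E'
from h import *
o=sensors.get_obs();print(o["tool_pos"],o["orientation"],o["force"],o["joint_pos"].round(1))
E
```

```text
[ 0.50337123 -0.11589003  0.12963523] [-179.97019092   -0.36788443 -160.24013484] [-1.00116716 -0.65338428  0.02480968] [  8.9  10.9 -26.6   0.1 -52.9  10.8]
```

Emit:
{"method": "send_rows", "body": {
  "commands": [
    [1,[-0.02,-0.032,-0.06],[0,0,-0.002]],
    [1,[0,0,-0.06],[0,0,0]],
    [1,[0,0,-0.02],[0,0,0]],
    [1,[0,0,-0.02],[0,0,0]],
    [1,[0,0,-0.02],[0,0,0]]
  ]
}}

```text
clock: 2.4
tool_pos: [0.5006, -0.1244, 0.088]
orientation: [-179.9, -0.2, -160.9]
force: [-3.4, 3.1, 7.4]
opening: 0.0002
```

Contact at about 7 N, so I continue pressing in small steps.

Emit:
{"method": "send_rows", "body": {
  "commands": [
    [1,[0,0,-0.016],[0,0,0]],
    [1,[0,0,-0.016],[0,0,0]],
    [1,[0,0,-0.016],[0,0,0]]
  ]
}}

```text
clock: 2.7
tool_pos: [0.5009, -0.1239, 0.0793]
orientation: [-179.8, -0.1, -160.9]
force: [-16.6, 10.0, 49.0]
opening: 0.0004
```

Emit:
{"method": "send_rows", "body": {
  "commands": [
    [1,[0,0,0.003],[0,0,0]],
    [1,[0,0,0],[0,0,0]],
    [1,[0,0,0],[0,0,0]]
  ]
}}

```text
clock: 3.0
tool_pos: [0.5023, -0.1236, 0.0826]
orientation: [-179.8, 0.1, -160.8]
force: [-0.3, -0.1, -0.0]
opening: 0.0003
```

Emit:
{"method": "send_rows", "body": {
  "commands": [
    [1,[0,0,0.1],[0,0,0]],
    [1,[0,0,0.15],[0,0,0]],
    [1,[0,0,0.15],[0,0,0]],
    [1,[-0.03,0.16,0.1],[0,0,-0.005]],
    [0,[-0.01,0.18,0],[0,0,-0.008]],
    [0,[0,0.18,0],[0,0,-0.008]],
    [0,[0,0.18,0],[0,0,-0.008]],
    [0,[0,0.1,0],[0,0,-0.008]],
    [0,[0,0,0],[0,0,0]]
  ]
}}

```text
clock: 3.9
tool_pos: [0.4911, 0.0826, 0.2129]
orientation: [-180.0, 0.2, -175.0]
force: [-0.4, -0.4, -0.7]
opening: 0.0352
```

```bash
python3 - <<'E'
from h import *
o=sensors.get_obs();print(o["clock"],o["tool_pos"],o["orientation"],o["force"],o["opening"])
for n in("top","side"):
    im=shot(n,1);C=cloud(im)
    u0,u1,v0,v1={"top":(385,470,115,205),"side":(295,370,120,185)}[n]
    crop(im,u0,u1,v0,v1,6,f"c1_{n}.png")
    sub=C[v0:v1,u0:u1].reshape(-1,3);hsv=cv2.cvtColor(im["color"],cv2.COLOR_BGR2HSV)[v0:v1,u0:u1].reshape(-1,3)
    br=(hsv[:,2]>100)&(hsv[:,1]<60)&(sub[:,2]>0.075)&(sub[:,2]<0.1);c=sub[br]
    for _ in range(4):
        A=np.c_[c[:,:2],np.ones(len(c))];k=np.linalg.lstsq(A,c[:,2],rcond=None)[0];r=c[:,2]-A@k;c=c[abs(r)<.003]
    print("tilt rad",k[:2],c[:,2].mean(),len(c))
E
```

```text
3.9 [0.49113087 0.08260856 0.2128836 ] [-179.97461084    0.21853631 -174.97017738] [-0.35643046 -0.35135731 -0.72467449] 0.03522528810977227
tilt rad [ 0.00140543 -0.00408348] 0.0802619747277054 1230
tilt rad [-0.00408805 -0.00388882] 0.0798103871027287 476
```

View pics/top1.png

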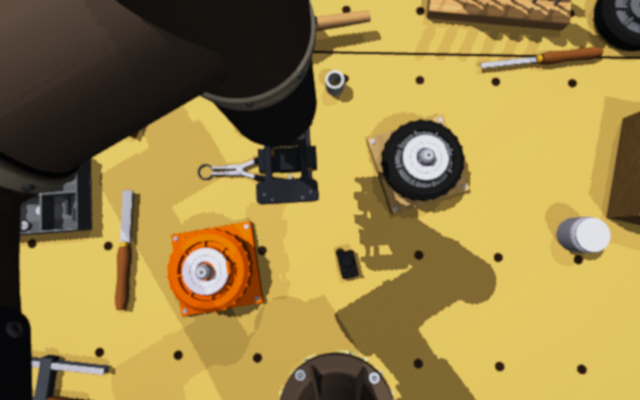

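The cover is flat: tilt under 0.005 rad, top at 0.080 m. Top view shows the pliers ring at (205,171), with the wheel unchanged at (427,157). Next I move over the handles.

Emit:
{"method": "send_rows", "body": {
  "commands": [
    [0,[0,0.15,-0.1],[0,0,-0.005]],
    [0,[0,0.14,-0.15],[0,0,0]],
    [0,[0,0,-0.15],[0,0,0]],
    [0,[0,0,-0.1],[0,0,0]],
    [0,[0,0,0],[0,0,0]]
  ]
}}

```text
clock: 4.5
tool_pos: [0.4926, 0.1507, 0.0854]
orientation: [180.0, 0.4, -176.9]
force: [-0.6, -0.6, 0.0]
opening: 0.0829
```

```bash
python3 - <<'E'
from h import *
o=sensors.get_obs();print(o["clock"],o["tool_pos"],o["orientation"],o["force"],o["opening"])
im=shot("side",2);crop(im,150,300,150,310,4,"c2.png")
E
```

```text
4.5 [0.49256853 0.1506503  0.08540301] [ 179.97857297    0.42603125 -176.93565432] [-0.63384856 -0.59750157  0.04400155] 0.08287840017764597
```

View pics/c2.png

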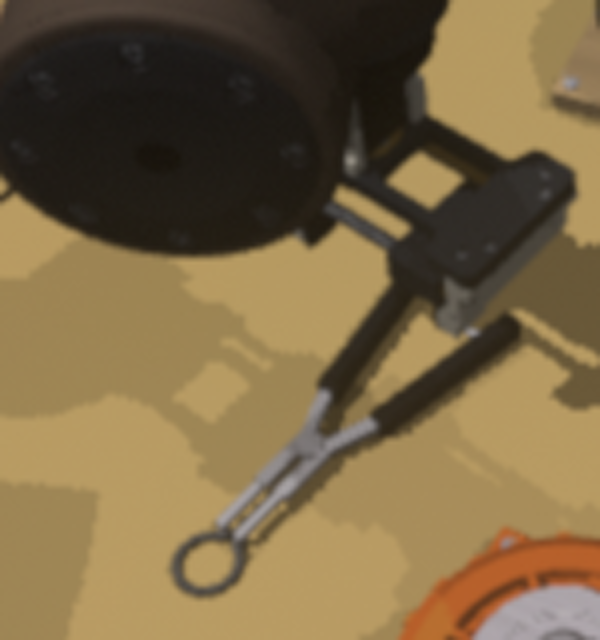

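Emit:
{"method": "send_rows", "body": {
  "commands": [
    [0,[0,0.02,-0.12],[0,0,0]],
    [0,[0,0.01,-0.1],[0,0,0]],
    [0,[0,0,-0.05],[0,0,0]],
    [0,[0,0,0],[0,0,0]]
  ]
}}

```text
clock: 4.95
tool_pos: [0.499, 0.1581, 0.0247]
orientation: [179.7, 1.1, -177.0]
force: [0.2, -0.4, 0.2]
opening: 0.0877
```

```bash
cat >> h.py <<'E'
def delta(pos,eul):
    o=sensors.get_obs();d=(np.array(pos)-o["tool_pos"])/.25
    r=(R.from_euler("xyz",eul,degrees=True)*R.from_euler("xyz",o["orientation"],degrees=True).inv()).as_rotvec()/(2*np.pi)
    print("clk",round(o["clock"],2),"pos",o["tool_pos"].round(4),"eul",o["orientation"].round(2),"F",o["force"].round(1),"M",o["moment"].round(2),"op",round(o["opening"],4))
    print("shift",d.round(4),"turn",r.round(4))
E
python3 -c "
from h import *
delta([.492,.1575,.005],[180,0,-176.8])"
```

```text
clk 4.95 pos [0.499  0.1581 0.0247] eul [ 179.68    1.06 -177.03] F [ 0.2 -0.4  0.2] M [ 0.01  0.2  -0.04] op 0.0877
shift [-0.0278 -0.0023 -0.0787] turn [-0.001   0.0029  0.0006]
```

Emit:
{"method": "send_rows", "body": {
  "commands": [
    [0,[-0.028,0,-0.01],[-0.001,0.003,0]],
    [0,[-0.01,0,-0.01],[0,0,0]],
    [0,[0,0,0],[0,0,0]]
  ]
}}

```text
clock: 5.25
tool_pos: [0.4913, 0.1584, 0.0235]
orientation: [179.8, 0.1, -177.1]
force: [-0.1, -0.3, -1.0]
opening: 0.0873
```

```bash
python3 -c "
from h import *
delta([.492,.1575,.005],[180,0,-176.8])"
```

```text
clk 5.25 pos [0.4913 0.1584 0.0235] eul [ 1.7985e+02  1.4000e-01 -1.7707e+02] F [-0.1 -0.3 -1. ] M [-0.01  0.18 -0.02] op 0.0873
shift [ 0.0028 -0.0037 -0.074 ] turn [-0.0005  0.0004  0.0008]
```

Emit:
{"method": "send_rows", "body": {
  "commands": [
    [0,[0,0,-0.04],[0,0,0]],
    [0,[0,0,-0.03],[0,0,0]],
    [0,[0,0,0],[0,0,0]]
  ]
}}

```text
clock: 5.55
tool_pos: [0.4922, 0.1591, 0.0063]
orientation: [179.7, 0.3, -177.0]
force: [1.2, -0.1, -0.2]
opening: 0.0877
```

```bash
python3 -c "
from h import *
delta([.492,.1575,.003],[180,0,-176.8])
im=shot('side',3);crop(im,150,300,150,310,4,'c3.png')"
```

```text
clk 5.55 pos [0.4922 0.1591 0.0063] eul [ 179.73    0.3  -177.05] F [ 1.2 -0.1 -0.2] M [-0.03  0.11 -0.03] op 0.0877
shift [-0.0007 -0.0065 -0.0131] turn [-0.0008  0.0008  0.0007]
```

View pics/c3.png

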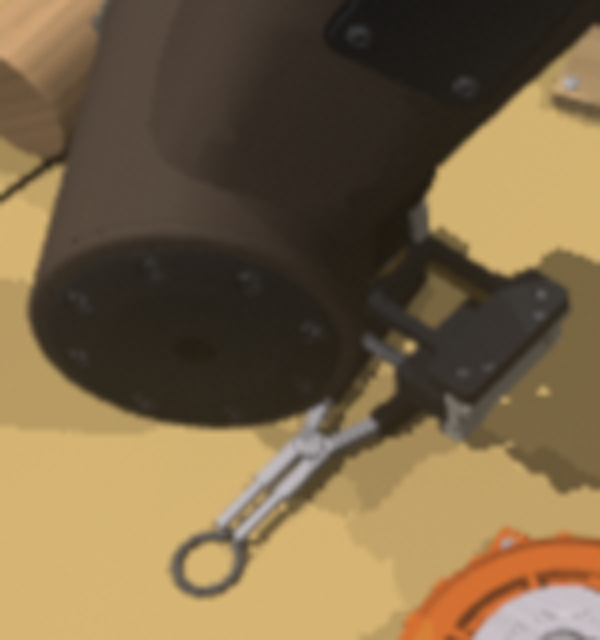

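The fingers straddle both handles. I lower a little and squeeze.

Emit:
{"method": "send_rows", "body": {
  "commands": [
    [0,[0,-0.005,-0.02],[0,0,0]],
    [0.3,[0,0,0],[0,0,0]],
    [0.5,[0,0,0],[0,0,0]],
    [1,[0,0,0],[0,0,0]],
    [1,[0,0,0],[0,0,0]],
    [1,[0,0,0],[0,0,0]],
    [1,[0,0,0],[0,0,0]],
    [1,[0,0,0],[0,0,0]]
  ]
}}

```text
clock: 6.4
tool_pos: [0.4923, 0.1578, 0.001]
orientation: [179.8, 0.3, -177.0]
force: [0.1, -0.3, -1.3]
opening: 0.0371
```

```bash
python3 -c "
from h import *
delta([.492,.1575,.003],[180,0,-176.8])
im=shot('side',4);crop(im,150,300,150,310,4,'c4.png')"
```

```text
clk 6.4 pos [0.4923 0.1578 0.001 ] eul [ 179.75    0.3  -177.04] F [ 0.1 -0.3 -1.3] M [-0.02 -0.01 -0.01] op 0.0371
shift [-0.0013 -0.0012  0.0078] turn [-0.0007  0.0008  0.0007]
```

View pics/c4.png

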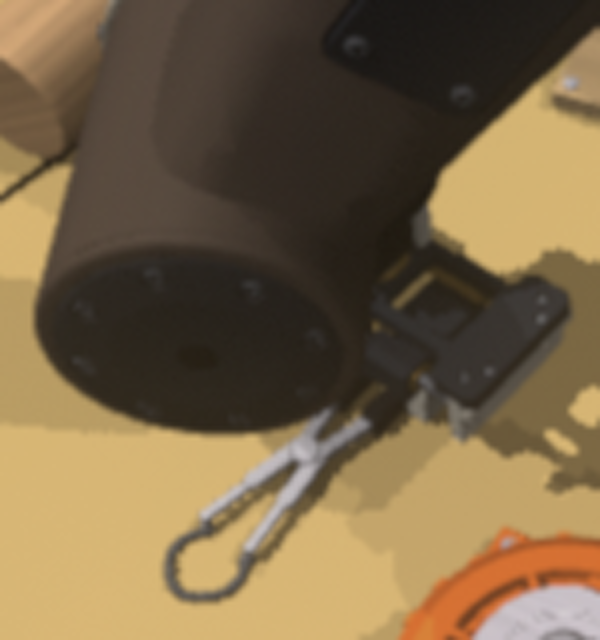

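Closing: opening is 37 mm and the ring is spread. I settle a moment, then lift.

Emit:
{"method": "send_rows", "body": {
  "commands": [
    [1,[0,0,0],[0,0,0]],
    [1,[0,0,0],[0,0,0]],
    [1,[0,0,0.02],[0,0,0]],
    [1,[0,0,0.04],[0,0,0]],
    [1,[0,0,0.06],[0,0,0]],
    [1,[0,0,0.08],[0,0,0]],
    [1,[0,0,0.08],[0,0,0]],
    [1,[0,0,0.08],[0,0,0]],
    [1,[0,0,0.08],[0,0,0]],
    [1,[0,0,0.08],[0,0,0]],
    [1,[0,0,0.06],[0,0,0]],
    [1,[0,0,0],[0,0,0]]
  ]
}}

```text
clock: 7.65
tool_pos: [0.4897, 0.156, 0.1573]
orientation: [179.8, 0.2, -177.1]
force: [-0.3, 0.3, -1.8]
opening: 0.0341
```

```bash
python3 -c "
from h import *
delta([.492,.1575,.15],[180,0,-176.8])
im=shot('side',5);crop(im,100,300,150,310,4,'c5.png')
im=shot('top',5);crop(im,120,320,100,250,4,'c5t.png')"
```

```text
clk 7.65 pos [0.4897 0.156  0.1573] eul [ 179.76    0.24 -177.06] F [-0.3  0.3 -1.8] M [-0.01  0.03  0.02] op 0.0341
shift [ 0.0094  0.0061 -0.0292] turn [-0.0007  0.0006  0.0007]
```

View pics/c5.png

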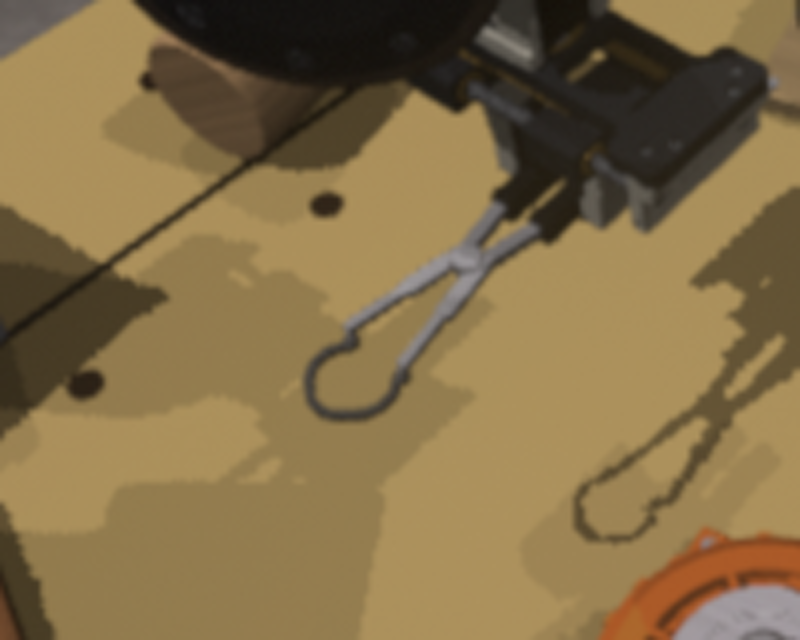

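View pics/c5t.png

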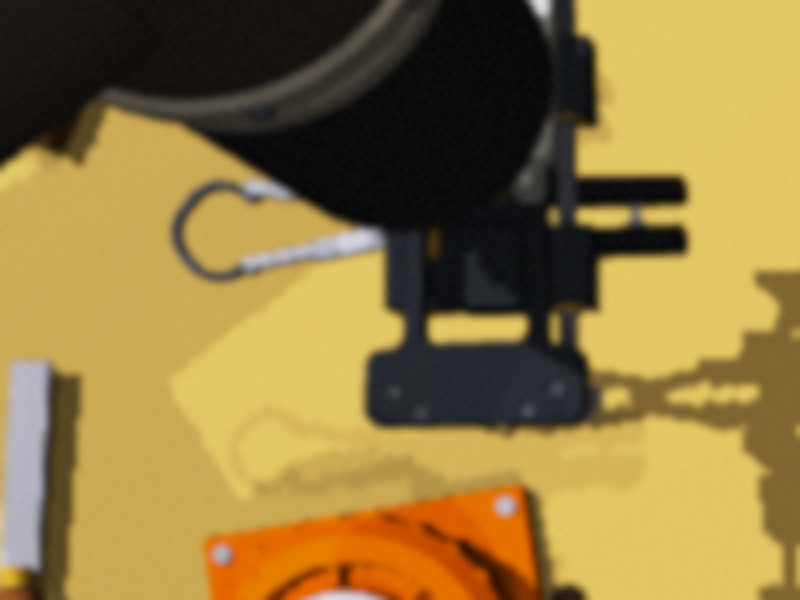

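```bash
cat >> h.py <<'E'
def pl(i,zc,xy,r=.03):
    "ring/jaw depth points near expected ring centre xy, heights near zc"
    out={}
    for n in("top","side"):
        im=load(n,i);C=cloud(im)
        m=(abs(C[...,2]-zc)<.03)&(np.hypot(C[...,0]-xy[0],C[...,1]-xy[1])<r)
        ys,xs=np.nonzero(m);out[n]=(im,xs,ys,C[m])
    return out
E
python3 - <<'E'
from h import *
for n,(im,xs,ys,P) in pl(5,.157,(.482,.294)).items():
    print(n,len(P),P.mean(0).round(4),P.min(0).round(4),P.max(0).round(4),"z med",np.median(P[:,2]).round(4))
    o=np.argsort(P[:,1])
    for a in np.array_split(o,5): print("   y",P[a,1].mean().round(4),"z",np.median(P[a,2]).round(4),"x",P[a,0].min().round(4),P[a,0].max().round(4))
E
```

```text
top 194 [0.4817 0.2935 0.1601] [0.4598 0.2673 0.1537] [0.5027 0.3158 0.1693] z med 0.1583
   y 0.2728 z 0.1673 x 0.4639 0.5008
   y 0.2827 z 0.1582 x 0.4603 0.5007
   y 0.2949 z 0.158 x 0.4598 0.5027
   y 0.3054 z 0.1581 x 0.4616 0.5017
   y 0.3122 z 0.1578 x 0.4701 0.4935
side 223 [0.4806 0.2918 0.1611] [0.4589 0.2668 0.1551] [0.5035 0.3172 0.1715] z med 0.1594
   y 0.273 z 0.1673 x 0.4621 0.501
   y 0.2813 z 0.1616 x 0.4623 0.5022
   y 0.2901 z 0.1586 x 0.4589 0.5035
   y 0.3027 z 0.1584 x 0.4589 0.5035
   y 0.3127 z 0.1588 x 0.4663 0.4964
```

```bash
cat >> h.py <<'E'
from scipy.spatial import Voronoi,cKDTree
def opening(i,zmid,xy,lo=-.004,hi=.0035,r=.03):
    res={}
    for n,(im,xs,ys,P) in pl(i,zmid,xy,r).items():
        k=(P[:,2]>zmid+lo)&(P[:,2]<zmid+hi)
        Q=ray(im,np.c_[xs[k],ys[k]],zmid)[:,:2]
        V=Voronoi(Q).vertices;V=V[np.hypot(*(V-xy).T)<.012]
        d=cKDTree(Q).query(V)[0];j=d.argmax()
        print(n,k.sum(),"empty circle",V[j].round(4),"r",d[j].round(4),"bbox",Q.min(0).round(4),Q.max(0).round(4))
        res[n]=V[j]
    return res
E
python3 - <<'E'
from h import *
opening(5,.158,np.array([.482,.294]))
for n in ("top","side"):
    im=load(n,5)
    print(proj(im,[[.482,.294,.158]]))
E
```

```text
top 145 empty circle [0.4815 0.2933] r 0.0165 bbox [0.4601 0.2756] [0.5025 0.3153]
side 153 empty circle [0.4809 0.2957] r 0.0159 bbox [0.4583 0.2774] [0.5041 0.3169]
[[174.10623817 157.55799725]]
[[187.65475145 244.27352663]]
```

Emit:
{"method": "send_rows", "body": {
  "commands": [
    [1,[0,-0.04,0],[0,0,0]],
    [1,[0.01,-0.08,0],[0,0,0]],
    [1,[0.01,-0.12,0],[0,0,0]],
    [1,[0.01,-0.12,0],[0,0,0]],
    [1,[0.01,-0.12,0],[0,0,0]],
    [1,[0.01,-0.12,0],[0,0,0]],
    [1,[0.01,-0.12,0],[0,0,0]],
    [1,[0.01,-0.12,0],[0,0,0]],
    [1,[0.01,-0.12,0],[0,0,0]],
    [1,[0.01,-0.12,0],[0,0,0]],
    [1,[0.01,-0.12,0],[0,0,0]],
    [1,[0,-0.06,0],[0,0,0]]
  ]
}}

```text
clock: 8.95
tool_pos: [0.5023, -0.1763, 0.1411]
orientation: [-179.9, -1.3, -176.9]
force: [-0.1, 0.0, -2.7]
opening: 0.0339
```

```bash
python3 -c "
from h import *
delta([.5177,-.2943,.14],[179.8,.2,-177.06])"
```

```text
clk 8.95 pos [ 0.5023 -0.1763  0.1411] eul [-179.94   -1.33 -176.91] F [-0.1  0.  -2.7] M [ 0.04  0.02 -0.06] op 0.0339
shift [ 0.0615 -0.4718 -0.0044] turn [ 0.001  -0.0042 -0.0004]
```

Emit:
{"method": "send_rows", "body": {
  "commands": [
    [1,[0.02,-0.1,0.02],[0,-0.002,0]],
    [1,[0.02,-0.1,0.02],[0,-0.002,0]],
    [1,[0.02,-0.1,0.02],[0,-0.002,0]],
    [1,[0.02,-0.08,0.01],[0,0,0]],
    [1,[0.01,-0.04,0],[0,0,0]],
    [1,[0,0,0],[0,0,0]]
  ]
}}

```text
clock: 9.55
tool_pos: [0.5178, -0.2894, 0.1503]
orientation: [180.0, 0.0, -177.2]
force: [0.2, 0.4, -2.6]
opening: 0.034
```

```bash
python3 -c "
from h import *
delta([.5177,-.2943,.14],[179.8,.2,-177.06])"
```

```text
clk 9.55 pos [ 0.5178 -0.2894  0.1503] eul [ 1.7997e+02  3.0000e-02 -1.7720e+02] F [ 0.2  0.4 -2.6] M [ 0.03  0.18 -0.07] op 0.034
shift [-0.0005 -0.0198 -0.041 ] turn [ 0.0005 -0.0004  0.0004]
```

Moving 5 mm in −y and down to about 0.125, then a look.

Emit:
{"method": "send_rows", "body": {
  "commands": [
    [1,[0,-0.025,-0.05],[0,0,0]],
    [1,[0,0,-0.05],[0,0,0]],
    [1,[0,0,0],[0,0,0]]
  ]
}}

```text
clock: 9.85
tool_pos: [0.5159, -0.2947, 0.1209]
orientation: [179.9, -0.2, -177.2]
force: [0.3, 0.4, -1.9]
opening: 0.0342
```

```bash
python3 - <<'E'
from h import *
delta([.5177,-.2943,.107],[179.8,.2,-177.06])
a=shot("top",6);b=shot("side",6)
crop(a,370,490,90,220,5,"c6t.png");crop(b,270,390,90,200,6,"c6s.png")
E
```

```text
clk 9.85 pos [ 0.5159 -0.2947  0.1209] eul [ 1.7986e+02 -1.7000e-01 -1.7721e+02] F [ 0.3  0.4 -1.9] M [0.07 0.17 0.01] op 0.0342
shift [ 0.0074  0.0015 -0.0556] turn [ 0.0002 -0.001   0.0004]
```

View pics/c6t.png

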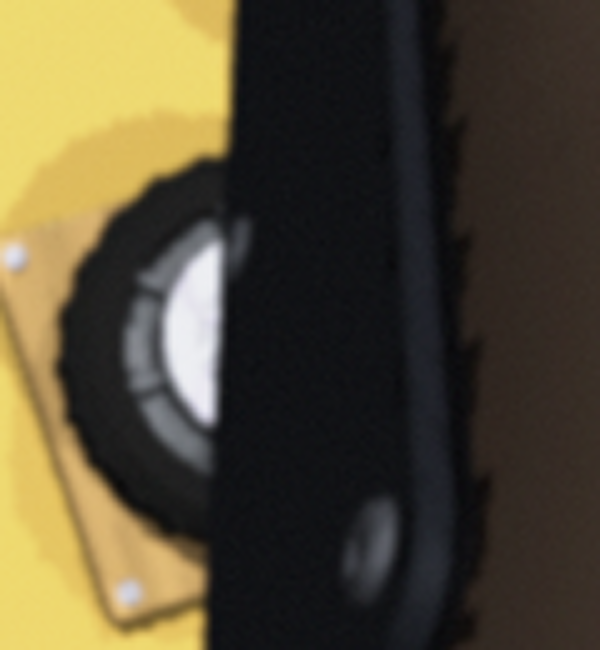

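View pics/c6s.png

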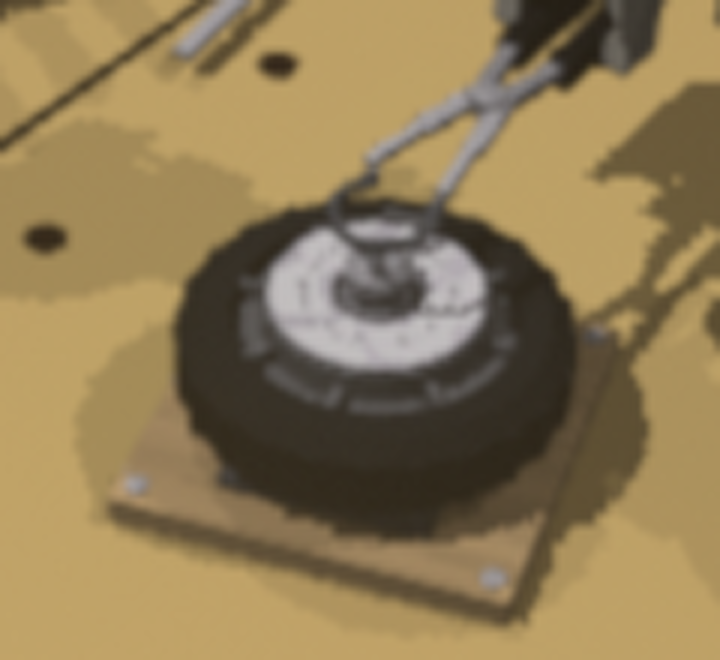

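The side view shows the ring above the stub at about (334,127); the top view is blocked by the arm. I measure the ring in the side view against the stub's side-view position (0.5089, −0.1545).

```bash
python3 - <<'E'
from h import *
im=load("side",6);C=cloud(im)
o=sensors.get_obs();zm=o["tool_pos"][2]+.0009
m=(C[...,2]>.113)&(C[...,2]<.14)&(np.hypot(C[...,0]-.509,C[...,1]+.155)<.028)
P=C[m];idx=np.argsort(P[:,1])
for a in np.array_split(idx,5): print("y",P[a,1].mean().round(4),"z",np.median(P[a,2]).round(4),"x",P[a,0].min().round(4),P[a,0].max().round(4))
ys,xs=np.nonzero(m&(C[...,2]<zm+.004))
Q=ray(im,np.c_[xs,ys],zm)[:,:2];print(len(Q),Q.min(0),Q.max(0))
V=Voronoi(Q).vertices;V=V[np.hypot(V[:,0]-.509,V[:,1]+.155)<.012];d=cKDTree(Q).query(V)[0];j=d.argmax();print(V[j],d[j],zm)
E
```

```text
y -0.1739 z 0.1315 x 0.4895 0.5261
y -0.1677 z 0.1253 x 0.4887 0.5282
y -0.1581 z 0.1229 x 0.4855 0.5293
y -0.1452 z 0.1232 x 0.4877 0.5288
y -0.1368 z 0.1228 x 0.4898 0.5221
82 [ 0.48476734 -0.17414704] [ 0.53105873 -0.13096979]
[ 0.50669996 -0.15394787] 0.016090782487778607 0.12366202079394562
```

Emit:
{"method": "send_rows", "body": {
  "commands": [
    [1,[0.007,-0.002,-0.04],[0,-0.001,0]],
    [1,[0,0,-0.02],[0,0,0]],
    [1,[0,0,0],[0,0,0]]
  ]
}}

```text
clock: 10.25
tool_pos: [0.5197, -0.2947, 0.1074]
orientation: [180.0, 0.4, -177.1]
force: [-0.4, -0.4, -2.2]
opening: 0.0339
```

```bash
cat > ms.py <<'E'
from h import *
import sys
i=int(sys.argv[1]);delta([.5177,-.2948,.0835],[179.8,.2,-177.06])
im=shot("side",i);C=cloud(im);o=sensors.get_obs();zm=o["tool_pos"][2]+.0009
crop(im,300,370,100,165,10,f"c{i}s.png")
t=o["tool_pos"];e=np.array([t[0]-.0085,t[1]+.1385,zm]);print("expected ring",e.round(4),"TCP",t.round(4))
E
python3 ms.py 7
```

```text
clk 10.25 pos [ 0.5197 -0.2947  0.1074] eul [ 179.98    0.44 -177.08] F [-0.4 -0.4 -2.2] M [-0.04  0.16  0.02] op 0.0339
shift [-0.0079 -0.0004 -0.0957] turn [0.0005 0.0007 0.    ]
expected ring [ 0.5112 -0.1562  0.1085] TCP [ 0.5197 -0.2947  0.1076]
```

View pics/c7s.png

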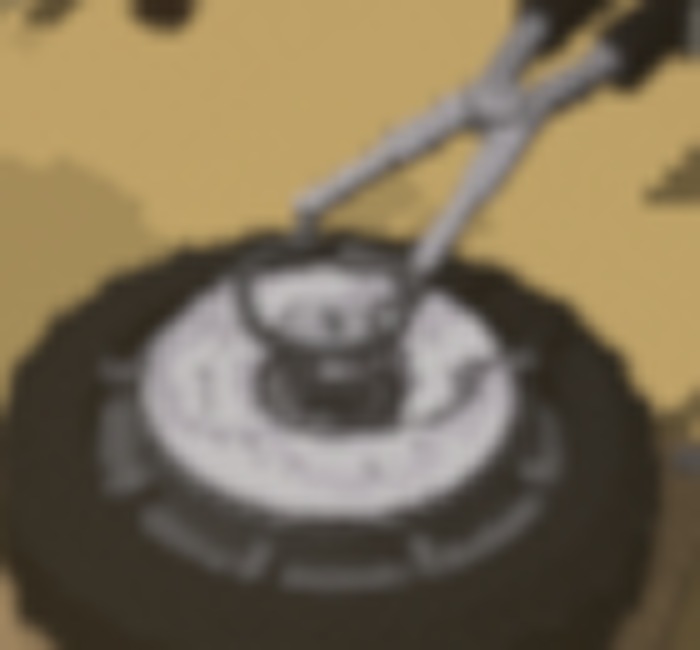

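Emit:
{"method": "send_rows", "body": {
  "commands": [
    [1,[-0.008,0,0.003],[0.0005,0.0007,0]],
    [1,[0,0,0],[0,0,0]]
  ]
}}

```text
clock: 10.5
tool_pos: [0.5178, -0.2947, 0.1088]
orientation: [179.8, 0.2, -177.1]
force: [-0.1, 0.4, -2.0]
opening: 0.0338
```

```bash
python3 ms.py 8; python3 - <<'E'
from h import *
im=load("side",8);C=cloud(im);z=sensors.get_obs()["tool_pos"][2]+.0009
# ring pixels: depth height clearly above stub top except inside; use pixels with z>0.1035 and near
m=(C[...,2]>.1035)&(C[...,2]<z+.004)&(np.hypot(C[...,0]-.509,C[...,1]+.155)<.03)
ys,xs=np.nonzero(m);Q=ray(im,np.c_[xs,ys],z)[:,:2];print(len(Q),Q.min(0).round(4),Q.max(0).round(4))
V=Voronoi(Q).vertices;V=V[np.hypot(V[:,0]-.509,V[:,1]+.155)<.012];d=cKDTree(Q).query(V)[0];j=np.argsort(-d)[:4];print(V[j].round(4),d[j].round(4))
E
```

```text
clk 10.5 pos [ 0.5178 -0.2947  0.1088] eul [ 179.79    0.21 -177.06] F [-0.1  0.4 -2. ] M [-0.03  0.11  0.02] op 0.0338
shift [-0.0005 -0.0005 -0.1014] turn [-0.  0. -0.]
expected ring [ 0.5095 -0.1562  0.1098] TCP [ 0.518  -0.2947  0.1089]
77 [ 0.4869 -0.1726] [ 0.5321 -0.1327]
[[ 0.5079 -0.1561]
 [ 0.5092 -0.1547]
 [ 0.5093 -0.1545]
 [ 0.5076 -0.156 ]] [0.0163 0.0162 0.0161 0.0161]
```

The ring is centred within about 1 mm. I descend in small steps.

Emit:
{"method": "send_rows", "body": {
  "commands": [
    [1,[0,0,-0.02],[0,0,0]],
    [1,[0,0,-0.02],[0,0,0]],
    [1,[0,0,0],[0,0,0]]
  ]
}}

```text
clock: 10.85
tool_pos: [0.5182, -0.2949, 0.0986]
orientation: [179.8, 0.3, -177.1]
force: [0.4, 0.4, -1.4]
opening: 0.0343
```

```bash
python3 ms.py 9
```

```text
clk 10.85 pos [ 0.5182 -0.2949  0.0986] eul [ 179.81    0.29 -177.08] F [ 0.4  0.4 -1.4] M [0.02 0.15 0.08] op 0.0343
shift [-0.0018  0.0002 -0.0602] turn [0.     0.0002 0.0001]
expected ring [ 0.5098 -0.1564  0.0998] TCP [ 0.5183 -0.2949  0.0989]
```

View pics/c9s.png

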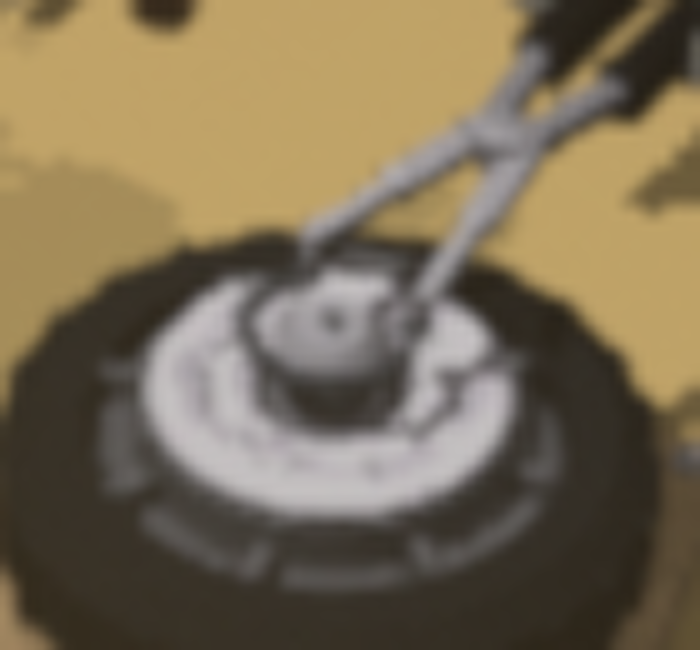

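The ring, at about (333,133) in the side view, sits around the taper with no contact force. I continue down.

Emit:
{"method": "send_rows", "body": {
  "commands": [
    [1,[-0.002,0,-0.02],[0,0,0]],
    [1,[0,0,-0.016],[0,0,0]],
    [1,[0,0,0],[0,0,0]]
  ]
}}

```text
clock: 11.2
tool_pos: [0.5178, -0.295, 0.089]
orientation: [179.8, 0.3, -177.1]
force: [0.3, 0.9, -3.2]
opening: 0.0339
```

```bash
python3 ms.py 10
```

```text
clk 11.2 pos [ 0.5178 -0.295   0.089 ] eul [ 179.82    0.3  -177.07] F [ 0.3  0.9 -3.2] M [-0.04  0.14 -0.07] op 0.0339
shift [-0.0003  0.0006 -0.022 ] turn [0.0001 0.0003 0.    ]
expected ring [ 0.5093 -0.1565  0.0901] TCP [ 0.5178 -0.295   0.0892]
```

View pics/c10s.png

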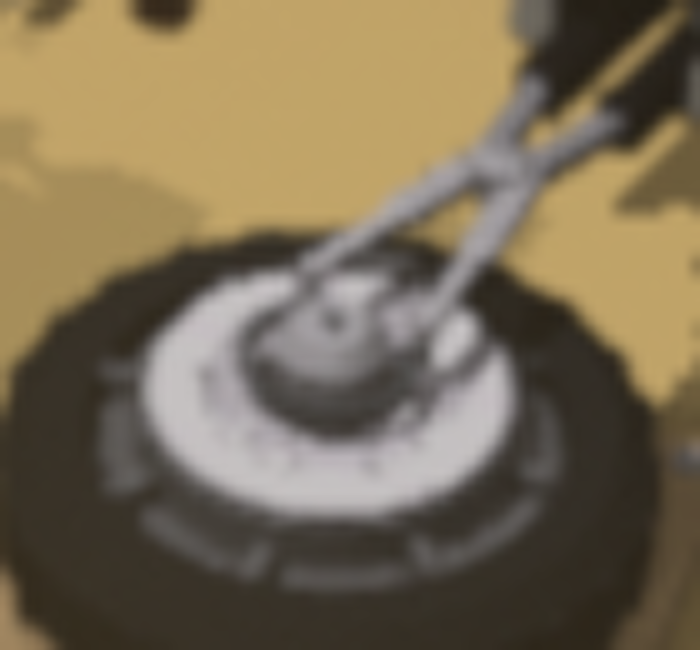

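Emit:
{"method": "send_rows", "body": {
  "commands": [
    [1,[0,0,-0.012],[0,0,0]],
    [1,[0,0,-0.01],[0,0,0]],
    [1,[0,0,0],[0,0,0]]
  ]
}}

```text
clock: 11.55
tool_pos: [0.518, -0.295, 0.0834]
orientation: [179.8, 0.3, -177.1]
force: [0.1, -0.4, -2.2]
opening: 0.0338
```

```bash
python3 ms.py 11;python3 - <<'E'
from h import *
im=load("side",11);C=cloud(im);P=C[100:165,300:370]
m=(np.hypot(P[...,0]-.509,P[...,1]+.155)<.026)&(np.hypot(P[...,0]-.509,P[...,1]+.155)>.014)&(P[...,2]>.0815)
Q=P[m]
for a in np.array_split(np.argsort(Q[:,1]),6): print(Q[a].mean(0).round(4),np.median(Q[a,2]).round(4),len(a))
E
```

```text
clk 11.55 pos [ 0.518  -0.295   0.0834] eul [ 179.84    0.32 -177.06] F [ 0.1 -0.4 -2.2] M [-0.05  0.2   0.04] op 0.0338
shift [-0.0013  0.0009  0.0002] turn [0.0001 0.0003 0.    ]
expected ring [ 0.5096 -0.1566  0.0845] TCP [ 0.5181 -0.2951  0.0836]
[ 0.5059 -0.1719  0.0918] 0.093 15
[ 0.5025 -0.1669  0.0893] 0.0898 15
[ 0.5029 -0.1563  0.0848] 0.0845 15
[ 0.5064 -0.1463  0.0849] 0.0854 15
[ 0.5096 -0.1401  0.0851] 0.0845 14
[ 0.506  -0.1351  0.0838] 0.0837 14
```

View pics/c11s.png

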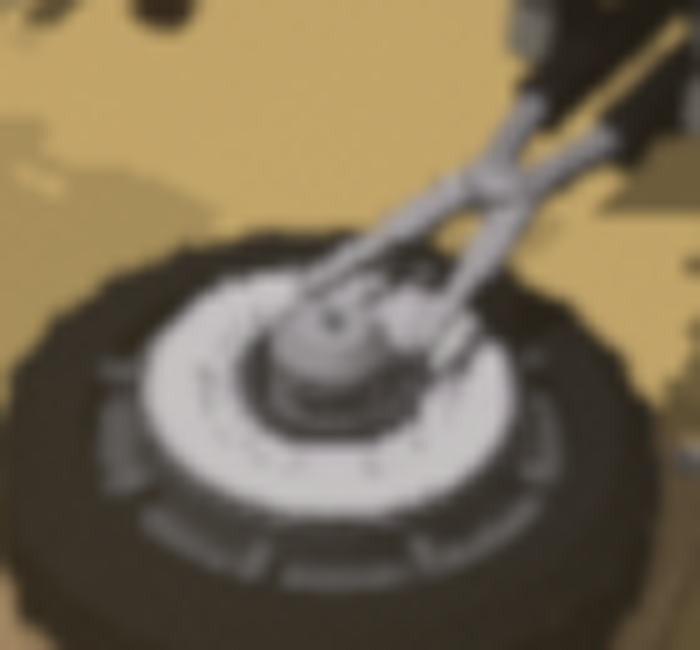

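The ring is around the groove at about (333,136), level and with no contact force. One settling row, then I hand in.

Emit:
{"method": "send_rows", "body": {
  "commands": [
    [1,[0,0,0],[0,0,0]],
    [1,[0,0,0],[0,0,0]]
  ]
}}

```text
clock: 11.8
tool_pos: [0.5182, -0.2951, 0.0838]
orientation: [179.9, 0.3, -177.1]
force: [-0.4, 0.4, -3.0]
opening: 0.0341
```

```bash
python3 -c "
from h import *
delta([.5177,-.2948,.0833],[179.8,.2,-177.06])"
```

```text
clk 11.8 pos [ 0.5182 -0.2951  0.0838] eul [ 179.85    0.34 -177.06] F [-0.4  0.4 -3. ] M [-0.05  0.17 -0.  ] op 0.0341
shift [-0.0022  0.0013 -0.0018] turn [ 0.0001  0.0004 -0.    ]
```

```bash
python3 -c "
from h import *
print(order.close_job());delta([.5177,-.2948,.0833],[179.8,.2,-177.06])"
```

```text
the job is handed in; nothing more can be done
None
the job is handed in; nothing more can be done
```

The job is handed in at about 11.8 s of the 51 s allowed. The cover is flat and the spread circlip is held around the stub at groove height, with the grip still closed. No verdict was reported.

**Last checks:**
- **Cover:** pressed down with the closed fingers, then measured in both views at 0.006 rad or less, top at 0.080 m. The cover was not measured again after the ring was in place.
- **Ring position:** about 1 mm or less off the stub's axis, mid-height about 84–85 mm by the tool pose and about 83–84 mm by depth, against 84 mm wanted.
- **Level:** tool tilt under 0.4°, and the ring's surface was level when measured in the air.
- **Squeeze:** fingers closed to 34 mm, under the 36 mm for fully squeezed handles. The jaw angles themselves could not be read.
- **Contact:** the wrist force was about 3 N, the same as when carrying the pliers free.
- **Other tools:** nothing else was visibly touched, but I did not measure their positions again at the end.

**Disagreements and limits:**
- Pressing the cover peaked at about 50 N on the fingertips for a moment, before I backed off. The 40 N limit is stated for the arm and the gripper's body.
- The two cameras differed by about 2.4 mm along y, so I aligned the ring to the stub within one view.
- The top camera was blocked by the arm at the end, so the final check used the side view only.

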